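# Weigh a mailing tube and put it in the pickup rack

### The job

Pluck the blue-capped mailing tube from the pocket tray, set it gently in the two V saddles of the counter scale and let go so that the scale can settle. Then take it again and slide it into the empty, blue-tagged bay of the pickup rack, plain end first, gently, until it is fully home against the back, with the blue cap sticking out. Leave the other tubes and the loose things on the counter where they are.

Things in the scene. Friction and masses are not known exactly. Their poses are not given: they have to be found in the camera images.
- blue_tube: buff round mailing tube, 180 mm long along its x, body 34 mm in diameter, about 110 g; its -x end is a blue square cap 38 x 38 mm and 40 mm long, its +x end a wooden square cap 38 x 38 mm and 12 mm long. Origin on its axis at mid-length. In the tray it lies with its axis 25 mm above the table.
- blue_cap (a point): centre of the blue cap, on the tube's axis, 70 mm from the tube's middle towards its -x end
- tray: wooden tray 206 x 212 mm with three grey foam pockets along x, side by side 70 mm apart along y (one at the centre), each 186 x 44 mm; floor 6 mm, foam top 36 mm, end walls 38 mm above the table. Across the middle (62 mm along x) the foam is cut down to the floor for the fingers; only there can a tube be gripped. Origin: centre of underside. Fixed.
- saddle (a point): where the middle of the tube's axis lies when resting in the scale's saddles, 70 mm above the table; the tube then lies along this x (+x away from the robot). Two orange V saddles stand 34 mm either side along x, each 10 mm thick, 50 mm wide, up to 69 mm above the table; pan under them 39 mm high, grey housing 33 mm high. Fixed.
- rack: wooden pickup rack, 138 mm deep (x), 216 wide (y), 66 high; three roofed bays 70 mm apart along y, open towards the robot (-x), each 64 mm wide, 54 high, 130 deep to the back board, floor 6 mm above the table, bevelled at the mouth. Origin: centre of underside; the front is 69 mm to -x of it. Fixed.
- bay_tag: blue plate with a brass dot on the roof of the empty bay (44 x 46 mm, top 73 mm above the table). Its origin is not on the plate but inside the bay, mid-width, 25 mm above the table: where the tube's middle lies when home. The back board is 90 mm to +x of it, the bay's front edge 40 mm to -x (50 mm of the tube then sticks out). x points into the bay. Fixed.
- red_tube: mailing tube like the blue one but with a red cap at its -x end, lying in the tray; origin on its axis at mid-length. To be left alone.
- green_tube: mailing tube like the blue one but with a green cap at its -x end, lying in the tray; origin on its axis at mid-length. To be left alone.
- yellow_tube: mailing tube like the blue one but with a yellow cap at its -x end, lying in another bay of the rack; origin on its axis at mid-length. To be left alone.
- white_tube: mailing tube like the blue one but with a white cap at its -x end, lying in another bay of the rack; origin on its axis at mid-length. To be left alone.
- marker: black marker pen with a grey cap, 140 mm long, 15 mm thick, lying on the table along its x; origin under its middle. To be left alone.
- tape_roll: amber roll of tape, 84 mm across, 24 mm high, lying flat beside the rack; origin at the centre of its underside. To be left alone.
- tea_mug: blue mug, 76 mm across, 85 mm high, beside the rack, handle on its +y side; origin at the centre of its underside. To be left alone.
- scale: the counter scale itself: grey housing 170 x 130 mm with orange V saddles on top; origin at the centre of its underside, 70 mm below the saddle point, same axes
There are look-alikes about, which are no part of the job. Leave any pink look-alike of the blue_tube alone.

How it is judged (in metres and radians):
On the way:
1. the blue-capped tube lies at rest in both saddles of the scale, let go (horizontal distance between blue_tube and saddle below 0.02 m and z of blue_tube in the frame of saddle between -0.004 and 0.004 m and angle between the x axis of blue_tube and the x axis of saddle, either way round below 0.1 rad and contact force between the fingers and blue_tube below 0.1 N and linear speed of blue_tube below 0.02 m/s), for 0.3 s.
At the end, for the whole second after the job is handed in: the blue-capped tube lies let go and at rest (under 0.02 m/s) in the blue-tagged bay, its plain end within 5 mm of the back board, within 14 mm of the bay's middle and 0.15 rad of its direction, on the bay's floor, blue cap outwards (x of blue_tube in the frame of bay_tag between -0.005 and 0.005 m and y of blue_tube in the frame of bay_tag between -0.014 and 0.014 m and z of blue_tube in the frame of bay_tag between -0.006 and 0.01 m and angle between the x axis of blue_tube and the x axis of bay_tag, either way round below 0.15 rad and x of blue_cap in the frame of bay_tag below -0.05 m and contact force between the fingers and blue_tube below 0.1 N and linear speed of blue_tube below 0.02 m/s); the robot touches nothing.
It fails at once if another tube is moved by more than 20 mm (distance of any of red_tube, green_tube, yellow_tube, white_tube from where it was at the start of the episode above 0.02 m).
It fails at once if the marker, tape roll or mug is moved by more than 30 mm (distance of any of marker, tape_roll, tea_mug from where it was at the start of the episode above 0.03 m).
It fails at once if the tube is dropped or pressed onto the scale with more than 40 N (contact force between blue_tube and scale above 40 N).
It fails at once if the tube is rammed against the rack with more than 40 N (contact force between blue_tube and rack above 40 N).
It also fails if it takes over 61 s, if anything falls off the work surface, if the arm or the gripper's body presses on something with over 40 N, if the wrist force passes 120 N, or if a joint passes its speed limit or range.

### The arm

A 7-joint arm with a two-finger parallel gripper is mounted at the origin on the work surface. World frame = base frame: x ahead of the robot, y to its left, z up, the work surface at z = 0. Lengths are in mm, angles in rad, forces in N, time in s.
With the tool pointing down it reaches from about 400 to 850 mm from the base axis. Payload 6.9 kg.
Tool frame: the origin (TCP) lies between the finger pads; the fingertips stand 17 mm ahead of it and the grasp point (between the pads) lies 2 mm behind it (r.tips_ahead is the distance from the TCP to the fingertips, in mm); z points along the fingers, y is the line along which they close (so a half turn about z gives the same grasp; the last joint's range is limited). The gripper opens to 85 mm and grips with 20 to 120 N. Pads are 22 mm wide; open, the fingers measure 114 mm over their backs; the gripper's body (76 mm by 85 mm) begins 54 mm behind the grasp point. The pads swing forward as they close: fully open they stand 13 mm farther back than shut.
Start: joints at [1.222, 0.507, -0.238, 1.5, 0.126, 1.149, -0.155], TCP at [274.522, -561.471, 248.275] pointing down, gripper open.
Joint ranges: [-3.08, 3.08], [-0.24, 2.05], [-1.43, 1.35], [0, 2.5], [-1.52, 4.66], [0.17, 1.96], [-2.89, 2.89]. Speed limits (rad/s): [2.39, 2.39, 3.14, 3.14, 3.14, 3.14, 3.14].

### API

Orientations are given as [roll, pitch, yaw] about the fixed x, y, z axes, in that order (R = Rz(yaw) Ry(pitch) Rx(roll)).
In Python, from station import r gives the robot as it stands.
- The arm moves only by the shell command python3 -m pendant 'ROWS' [OPENING] [FORCE]. ROWS is a JSON object of lists of equal length, an entry for each row: "linear": the shift along the tool's x, y, z in units of 0.3 m (1.0 is 0.3 m), a list of three; "turn": the turn, a rotation vector about the tool's x, y, z in units of 180 degrees (1.0 is 180 degrees), a list of three. In form: {"linear": [[tx, ty, tz], ...], "turn": [[rx, ry, rz], ...]}. A call has 1 to 12 rows; each row shifts and turns the commanded pose from where the row before left it, along the tool's axes as they then stand; what a row does not reach is not made up. A row lasts 1/10 s, in which the tool goes at most 50 mm and 8.59 degrees, less where a joint would pass 70% of its speed; a pose out of reach is approached as far as the arm can. A call with a number of a shift or a turn outside -1 to 1 is refused whole. A call with a gripper value outside its range is refused whole. OPENING is the closure, from 0 (fully open) to 1 (shut), set as the call begins (- or left out, the last holds). The fingers move at their own pace and stop on an object; FORCE is the grip in N (left out, the last holds). Time passes only in rows, so rows that do not move let the fingers close. It gives the time, the measured TCP pose, the force, the opening and the grip force at its end, in the units of the state.
- r.sense(): the state, without advancing time (a new reading comes with each control period).
- r.grab_frame(name): name is "scene" or "top" or "wrist"; returns a dict with "frame" (400x640x3 uint8, red, green, blue), "intrinsics" (3x3 intrinsics, pixels), "view" (4x4, takes a point from world to camera coordinates). Camera axes: x right, y up, looking along -z (the intrinsics and any distortion apply to the point x, -y, -z); pixel columns grow to the right and rows downward; lengths in mm; the calibration is good to about 2 mm. A picture is of the moment at which its call begins. There is no depth.
- r.job_done(): hands the job in; it is judged then, once.
The state is a dict: "t": time; "q": joint angles; "dq": joint speeds; "effort": joint torques, N m; "ee_pos": TCP position; "ee_rot": TCP orientation; "force": force on the tool from outside, world axes, zero at the start; "moment": the same for the moment, N m; "gripper_width": finger opening in mm; "grasp_force": force on a finger pad.
Only numpy, scipy, OpenCV 4.12 (cv2) and the standard library are available. Lean on these libraries where they do the work, as an engineer would, in place of code of your own. Each camera call takes 0.05 s, during which the arm holds its last target. There are 200 camera calls.

## Working session

There is one attempt and no reset: what is moved stays moved. The work goes in short steps, Python scripts to look and compute and a shell command to move; the robot and the scene stay as the last step left them, time stands still between calls to the robot, and variables do not carry over. Pictures are saved under pics/ and viewed, at most 12 in all, crops included, and the job is handed in when it is done.

```bash
mkdir -p pics; ls; python3 - <<'E'
from station import r
import cv2
s=r.sense(); print(s['ee_pos'],s['ee_rot'],s['t'],s['gripper_width'],r.tips_ahead)
for n in('top','scene'):
    f=r.grab_frame(n); cv2.imwrite(f'pics/{n}0.png',f['frame'][:,:,::-1]); print(f['intrinsics'],f['view'])
    import pickle; pickle.dump(f,open(f'{n}0.pkl','wb'))
E
```

```text
pics
[ 274.26486934 -561.08684034  247.44566004] [-3.13984682e+00  2.04600239e-05  4.54764291e-01] 0.0 85.6435075396132 17.0
[[372.8419669    0.         317.64601074]
 [  0.         372.8419669  196.90640779]
 [  0.           0.           1.        ]] [[ 3.07366755e-03 -9.99726259e-01  2.31939371e-02  8.65724912e+01]
 [ 9.97313533e-01  4.76210022e-03  7.30961019e-02 -4.51943313e+02]
 [-7.31865444e-02  2.29069542e-02  9.97055165e-01 -1.05880459e+03]
 [ 0.00000000e+00  0.00000000e+00  0.00000000e+00  1.00000000e+00]]
[[433.39913929   0.         313.66228272]
 [  0.         433.39913929 198.84388488]
 [  0.           0.           1.        ]] [[ 6.49607956e-02  9.97861259e-01 -7.28024203e-03 -1.34266783e+02]
 [-8.40852147e-01  5.86652195e-02  5.38076258e-01  3.23016722e+02]
 [ 5.37352549e-01 -2.88322547e-02  8.42864722e-01 -1.46798617e+03]
 [ 0.00000000e+00  0.00000000e+00  0.00000000e+00  1.00000000e+00]]
```

View pics/top0.png

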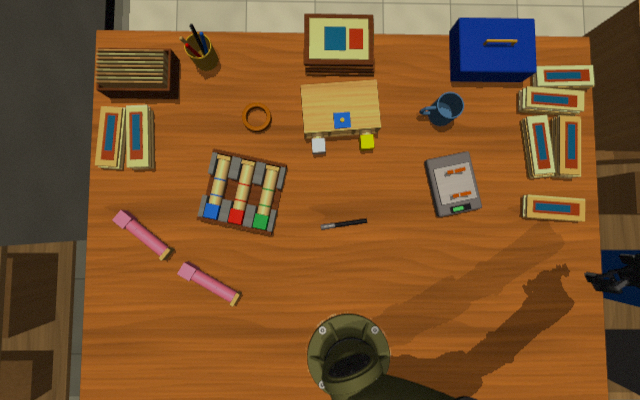

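View pics/scene0.png

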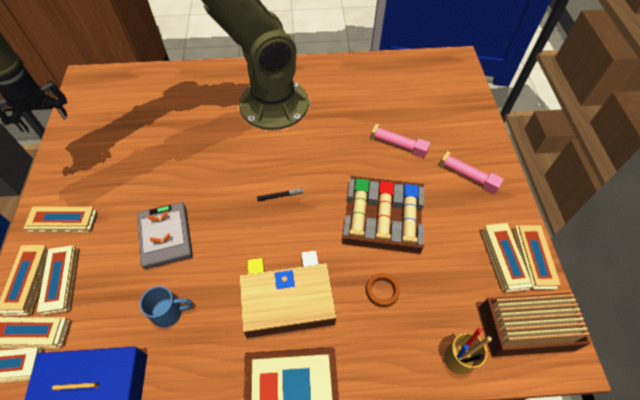

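Top view: the blue tube is in the tray's left pocket, with its cap at about (211,212). Possible confusions are the pink tubes (142,236) and (208,285), the red (236,216) and green (261,221) caps in the tray, the white (318,145) and yellow (367,141) caps in the rack, and other blue items: box (492,48), mug (447,108) and tag (342,120). I choose the blue cap at (211,212). The scale saddles are at about (456,171) and (460,195).

```bash
cat > h.py <<'E'
import numpy as np, cv2, pickle
def ray(f,u,v,z):
    K,V=f['intrinsics'],f['view']; R,t=V[:3,:3],V[:3,3]
    x,y,_=np.linalg.inv(K)@[u,v,1]; d=R.T@np.array([x,-y,-1]); c=-R.T@t
    return c+d*(z-c[2])/d[2]
def proj(f,p):
    V=f['view']; q=V[:3,:3]@np.array(p)+V[:3,3]; k=f['intrinsics']@np.array([q[0],-q[1],-q[2]]); return k[:2]/k[2]
def blobs(f,box,hlo,hhi,slo=120,vlo=60,vhi=255,amin=8,shi=255):
    x0,y0,x1,y1=box; hsv=cv2.cvtColor(f['frame'][y0:y1,x0:x1],cv2.COLOR_RGB2HSV)
    m=cv2.inRange(hsv,(hlo,slo,vlo),(hhi,shi,vhi)); n,l,st,c=cv2.connectedComponentsWithStats(m)
    return [(c[i]+[x0,y0],st[i,4],cv2.minAreaRect(np.argwhere(l==i)[:,::-1].astype(np.float32)+[x0,y0])) for i in range(1,n) if st[i,4]>=amin]
E
python3 - <<'E'
from h import *
T=pickle.load(open('top0.pkl','rb'));S=pickle.load(open('scene0.pkl','rb'))
np.set_printoptions(precision=1,suppress=True)
def show(n,f,b,z,*a,**k):
    for c,A,rc in blobs(f,b,*a,**k): print(n,c,A,'->',ray(f,*c,z),'rect',np.array(rc[1]),round(rc[2]))
show('bluecap T',T,(190,140,300,245),44,105,130)
show('red T',T,(190,140,300,245),44,0,4)
show('green T',T,(190,140,300,245),44,45,80)
show('bluecap S',S,(340,175,430,255),44,105,130)
show('tag T',T,(300,80,385,155),73,105,130)
show('tag S',S,(240,255,335,330),73,105,130)
show('orange T',T,(425,150,485,220),60,3,18,150,120)
show('orange S',S,(135,200,192,270),60,3,18,150,120)
show('housing T',T,(420,145,490,225),33,0,179,0,60,130,60,shi=60)
for n,f,b in(('t',T,(190,140,300,245)),('s',T,(415,140,495,230)),('r',T,(290,70,400,160))):
    x0,y0,x1,y1=b; c=f['frame'][y0:y1,x0:x1,::-1]; globals()[n]=cv2.resize(c,(390,290),interpolation=cv2.INTER_CUBIC)
cv2.imwrite('pics/crop1.png',np.vstack([np.hstack([t,s]),np.hstack([r,cv2.resize(S['frame'][170:260,335:435,::-1],(390,290),interpolation=cv2.INTER_CUBIC)])]))
E
```

```text
Traceback (most recent call last):
  File "h.py", line 11, in blobs
    return [(c[i]+[x0,y0],st[i,4],cv2.minAreaRect(np.argwhere(l==i)[:,::-1].astype(np.float32)+[x0,y0])) for i in range(1,n) if st[i,4]>=amin]
                                  ~~~~~~~~~~~~~~~^^^^^^^^^^^^^^^^^^^^^^^^^^^^^^^^^^^^^^^^^^^^^^^^^^^^^^
cv2.error: OpenCV(4.12.0) /io/opencv/modules/imgproc/src/convhull.cpp:143: error: (-215:Assertion failed) total >= 0 && (depth == CV_32F || depth == CV_32S) in function 'convexHull'
```

```bash
sed -i 's/np.argwhere(l==i)\[:,::-1\].astype(np.float32)+\[x0,y0\]/(np.argwhere(l==i)[:,::-1]+[x0,y0]).astype(np.float32)/' h.py
python3 - <<'E'
from h import *
T=pickle.load(open('top0.pkl','rb'));S=pickle.load(open('scene0.pkl','rb'))
np.set_printoptions(precision=1,suppress=True)
def show(n,f,b,z,*a,**k):
    for c,A,rc in blobs(f,b,*a,**k): print(n,c,A,'->',ray(f,*c,z),'rect',np.array(rc[1]),round(rc[2]))
show('bluecap T',T,(190,140,300,245),44,105,130)
show('red T',T,(190,140,300,245),44,0,4)
show('green T',T,(190,140,300,245),44,45,80)
show('bluecap S',S,(340,175,430,255),44,105,130)
show('tag T',T,(300,80,385,155),73,105,130)
show('tag S',S,(240,255,335,330),73,105,130)
show('orange T',T,(425,150,485,220),60,3,18,150,120)
show('orange S',S,(135,200,192,270),60,3,18,150,120)
show('housing T',T,(420,145,490,225),33,0,179,0,60,130,60,shi=60)
for n,f,b in(('t',T,(190,140,300,245)),('s',T,(415,140,495,230)),('r',T,(290,70,400,160))):
    x0,y0,x1,y1=b; c=f['frame'][y0:y1,x0:x1,::-1]; globals()[n]=cv2.resize(c,(390,290),interpolation=cv2.INTER_CUBIC)
cv2.imwrite('pics/crop1.png',np.vstack([np.hstack([t,s]),np.hstack([r,cv2.resize(S['frame'][170:260,335:435,::-1],(390,290),interpolation=cv2.INTER_CUBIC)])]))
E
```

```text
bluecap T [210.9 211. ] 205 -> [408.9 385.5  44. ] rect [15.  14.3] 13
red T [235.8 216.4] 213 -> [394.1 316.3  44. ] rect [15.  14.2] 13
green T [260.  221.3] 206 -> [380.8 249.1  44. ] rect [14.1 14.6] 14
bluecap S [410.9 190.3] 175 -> [410.5 382.8  44. ] rect [14.6 13.3] 4
tag T [341.7 119.9] 217 -> [661.9  23.6  73. ] rect [14.9 15.9] 86
tag S [284.2 279.3] 247 -> [664.2  20.2  73. ] rect [15.8 17.6] 83
orange T [459.3 184.6] 1352 -> [ 484.7 -306.4   60. ] rect [69. 59.] 90
orange T [459.8 169.5] 36 -> [ 527.2 -308.7   60. ] rect [ 3.2 10.4] 76
orange T [449.9 171.7] 22 -> [ 520.8 -280.6   60. ] rect [6. 3.] 0
orange T [465.1 193.1] 34 -> [ 460.8 -321.9   60. ] rect [ 3.1 10.4] 81
orange T [455.4 195.3] 20 -> [ 454.5 -294.6   60. ] rect [3. 5.] 90
orange S [161.5 232.2] 1051 -> [ 505.7 -297.9   60. ] rect [69. 56.] 90
orange S [164.  214.9] 32 -> [ 453.  -297.7   60. ] rect [ 3.2 10. ] 37
orange S [152.9 217.7] 38 -> [ 459.9 -326.6   60. ] rect [10.8  3.5] 18
orange S [166.2 237.2] 24 -> [ 521.6 -283.9   60. ] rect [2.1 8.5] 45
orange S [155.5 239.9] 36 -> [ 527.5 -310.7   60. ] rect [10.4  3.3] 9
housing T [451.1 181.6] 1051 -> [ 496.2 -293.9   33. ] rect [57.8 43.9] 77
```

View pics/crop1.png

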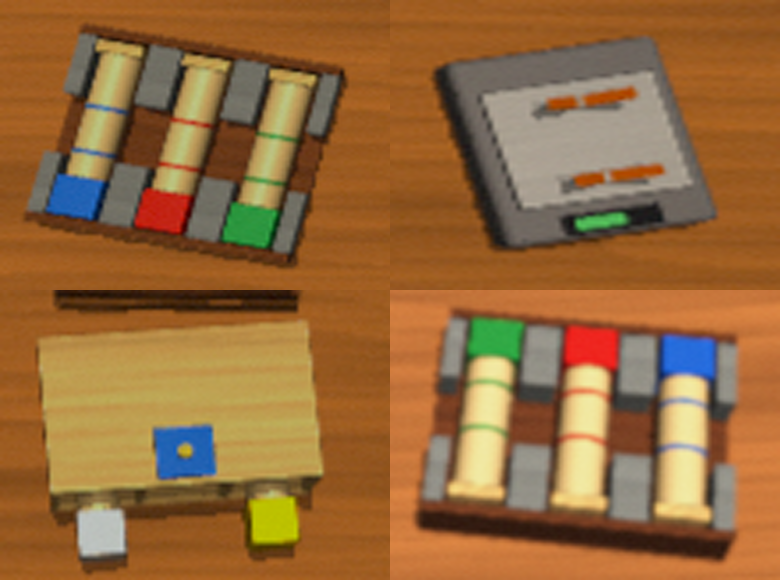

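The crop confirms the choice: the blue cap is in the left pocket, next to red and green. The rack's middle bay carries the blue tag, and the scale has two orange saddles. Next I compute the geometry and the first move.

```bash
cat >> h.py <<'E'
from scipy.spatial.transform import Rotation as Ro
def plan(x,y,z,yaw,start=None):
    """turn (tool rotvec, units) and then shift in tool axes after the turn, units; with rows needed"""
    from station import r
    s=r.sense(); p=np.array(s['ee_pos']) if start is None else np.array(start[:3])
    R0=Ro.from_euler('xyz',s['ee_rot']) if start is None else Ro.from_euler('xyz',[np.pi,0,start[3]])
    R1=Ro.from_euler('xyz',[np.pi,0,yaw]); tr=(R0.inv()*R1).as_rotvec()/np.pi
    L=R1.inv().apply(np.array([x,y,z])-p)/300
    print('turn',tr.round(4),'rows',int(np.ceil(np.abs(tr).max()/.0477)),'| lin',L.round(4),'rows',int(np.ceil(np.linalg.norm(L)/.1667)))
E
python3 - <<'E'
from h import *
np.set_printoptions(precision=1,suppress=True)
T=pickle.load(open('top0.pkl','rb'))
w=[ray(T,190+a*110/390,140+b*105/290,44) for a,b in((119,47),(205,64),(292,77))]; print('wood ends',w)
a=ray(T,304.7,132.7,66);b=ray(T,380.8,125.9,66);print('rack front',a,b,'yaw',np.arctan2(-(a-b)[0],(a-b)[1]),np.linalg.norm(a-b),(a+b)/2)
plan(440,-330,330,0.2)
plan(560,20,330,0.09,(440,-330,330,.2))
E
```

```text
wood ends [array([560.7, 353.8,  44. ]), array([543.7, 285.6,  44. ]), array([530.8, 216.7,  44. ])]
rack front [626.6 126.   66. ] [647.8 -86.5  66. ] yaw 0.09935551659933894 213.58353379981278 [637.2  19.8  66. ]
turn [-0.   0.   0.1] rows 2 | lin [ 0.7 -0.6 -0.3] rows 6
turn [-0. -0.  0.] rows 1 | lin [ 0.5 -1.1 -0. ] rows 8
```

```bash
python3 -m pendant '{"linear":[[0,0,0],[0,0,0]],"turn":[[0,0,0.0405],[0,0,0.0405]]}' 0.4
python3 - <<'E'
from h import *
plan(440,-330,330,0.2)
E
```

```text
t: 0.3
ee_pos: [274.2, -561.3, 247.7]
ee_rot: [-3.14, 0.0, 0.195]
force: [-0.4, -0.1, -1.0]
gripper_width: 58.9
grasp_force: 0.0
turn [-0.0004  0.0001 -0.0015] rows 1 | lin [ 0.6946 -0.6458 -0.2744] rows 6
```

```bash
python3 -m pendant '{"linear":[[0.1,-0.09,-0.04],[0.1,-0.09,-0.04],[0.1,-0.09,-0.04],[0.1,-0.09,-0.04],[0.1,-0.09,-0.04],[0.1,-0.09,-0.04],[0.1,-0.1,-0.04],[0,0,0],[0,0,0]],"turn":[[0,0,0],[0,0,0],[0,0,0],[0,0,0],[0,0,0],[0,0,0],[0,0,0],[0,0,0],[0,0,0]]}'
python3 - <<'E'
from h import *
from station import r
f=r.grab_frame('wrist'); pickle.dump(f,open('w1.pkl','wb')); cv2.imwrite('pics/w1.png',f['frame'][:,:,::-1])
p=np.round(np.linalg.inv(f['view'])[:3,3]); print(p)
plan(560,20,330,0.09)
E
```

```text
t: 1.2
ee_pos: [442.7, -330.6, 332.3]
ee_rot: [3.141, 0.0, 0.203]
force: [-1.1, -0.7, -0.0]
gripper_width: 51.1
grasp_force: 0.0
[ 515. -315.  458.]
turn [0.     0.0003 0.0351] rows 1 | lin [ 0.4984 -1.1327  0.0063] rows 8
```

View pics/w1.png

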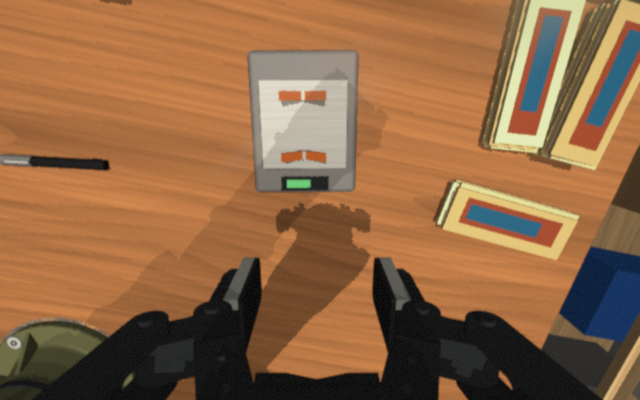

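The wrist view shows the scale centred, with saddles at (303,96) and (303,157), aligned with the tool. I move on over the rack.

```bash
python3 -m pendant '{"linear":[[0.05,-0.12,0],[0.05,-0.12,0],[0.05,-0.12,0],[0.05,-0.12,0],[0.05,-0.12,0],[0.05,-0.12,0],[0.05,-0.12,0],[0.05,-0.12,0],[0.05,-0.12,0],[0.04,-0.05,0],[0,0,0],[0,0,0]],"turn":[[0,0,0.035],[0,0,0],[0,0,0],[0,0,0],[0,0,0],[0,0,0],[0,0,0],[0,0,0],[0,0,0],[0,0,0],[0,0,0],[0,0,0]]}'
python3 - <<'E'
from h import *
from station import r
np.set_printoptions(precision=1,suppress=True)
f=r.grab_frame('wrist'); pickle.dump(f,open('w2.pkl','wb')); cv2.imwrite('pics/w2.png',f['frame'][:,:,::-1])
w=pickle.load(open('w1.pkl','rb'))
for c,A,rc in blobs(w,(255,75,350,175),3,14,160,100,amin=20): print('saddle',c,A,ray(w,*c,62),np.array(rc[1]),rc[2])
for z in (73,):
  for c,A,rc in blobs(f,(0,0,640,330),105,130,amin=100): print('tag?',c,A,ray(f,*c,z),np.array(rc[1]),rc[2])
np.set_printoptions(precision=4)
plan(440,382,330,-0.205)
E
```

```text
t: 2.45
ee_pos: [553.7, 18.5, 331.4]
ee_rot: [3.141, 0.002, 0.088]
force: [0.2, -1.1, -0.4]
gripper_width: 50.8
grasp_force: 0.0
saddle [289.4  95.5] 156 [ 518.1 -284.2   62. ] [ 7. 19.] 90.0
saddle [315.  95.] 134 [ 524.3 -311.8   62. ] [ 7. 18.] 90.0
saddle [291.4 156.2] 151 [ 452.4 -298.4   62. ] [ 7.7 20.1] 80.53767395019531
saddle [315.6 156.1] 137 [ 458.2 -326.1   62. ] [18.2  7.6] 8.746162414550781
tag? [320.2  72.9] 1343 [658.8  24.   73. ] [42. 40.] 90.0
tag? [ 34.3 250.7] 916 [424.4 356.   73. ] [37.2 29.5] 14.534454345703125
turn [0.0004 0.0004 0.0931] rows 2 | lin [-0.6175 -1.1108  0.0054] rows 8
```

View pics/w2.png

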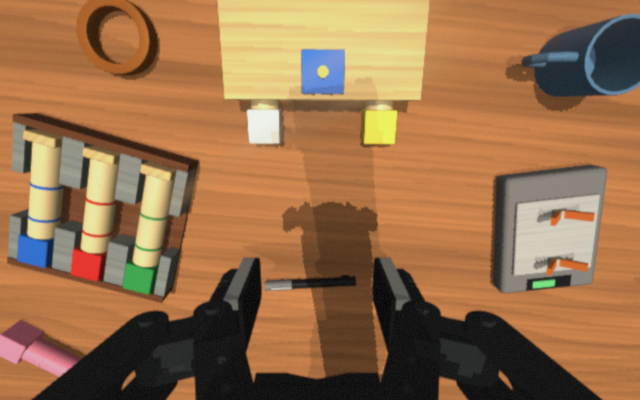

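The tag is at (320,73), with the middle bay empty between white (264,126) and yellow (379,126). The marker (310,283) lies across the approach to the bay, so I'll measure it too.

```bash
python3 -m pendant '{"linear":[[0,0,0],[0,0,0],[-0.06,-0.12,0],[-0.06,-0.12,0],[-0.06,-0.12,0],[-0.06,-0.12,0],[-0.06,-0.12,0],[-0.06,-0.12,0],[-0.06,-0.12,0],[-0.06,-0.12,0],[-0.12,-0.15,0],[0,0,0]],"turn":[[0,0,0.0465],[0,0,0.0465],[0,0,0],[0,0,0],[0,0,0],[0,0,0],[0,0,0],[0,0,0],[0,0,0],[0,0,0],[0,0,0],[0,0,0]]}'
python3 - <<'E'
from h import *
from station import r
np.set_printoptions(precision=1,suppress=True)
f=r.grab_frame('wrist'); pickle.dump(f,open('w3.pkl','wb'))
w=pickle.load(open('w2.pkl','rb'))
print('marker',ray(w,265,284,8),ray(w,356,280,8)); print('front edge',ray(w,224,100,66),ray(w,422,100,66))
print('caps',ray(w,264,124,44),ray(w,379,124,44))
for c,A,rc in blobs(f,(0,0,640,330),105,130,amin=100): print('blue',c,A,ray(f,*c,44),np.array(rc[1]),rc[2])
cv2.imwrite('pics/w3.png',f['frame'][:,:,::-1])
np.set_printoptions(precision=4); print(r.sense()['ee_pos'])
E
```

```text
t: 3.7
ee_pos: [443.5, 381.1, 332.2]
ee_rot: [-3.139, 0.004, -0.194]
force: [0.3, -1.2, 0.2]
gripper_width: 51.4
grasp_force: 0.0
marker [365.3  78.6   8. ] [383.8 -55.5   8. ]
front edge [622.3 126.6  66. ] [641.6 -90.   66. ]
caps [599.1  84.9  44. ] [611.2 -50.7  44. ]
blue [319.3 194.3] 909 [408.1 385.3  44. ] [31. 30.] 90.0
[445.9853 377.6734 332.0991]
```

View pics/w3.png

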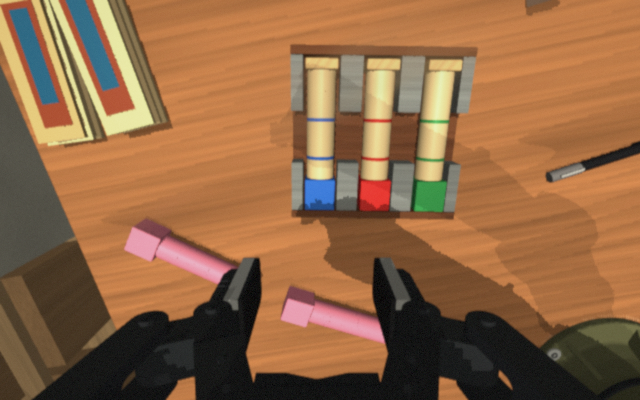

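The wrist view shows the blue tube with its cap at (320,194) and wooden end at (321,63). The fingers point at the left pocket, and all estimates agree to about 2 mm. I go above its middle now.

```bash
python3 - <<'E'
from h import *
f=pickle.load(open('w3.pkl','rb')); print(ray(f,321,63,44).round(1))
plan(477.5,370.3,130,-0.205)
E
```

```text
[557.9 354.4  44. ]
turn [-0.0001  0.0004  0.0023] rows 1 | lin [0.1079 0.0027 0.6737] rows 5
```

```bash
python3 -m pendant '{"linear":[[0.027,0.001,0.12],[0.027,0.001,0.12],[0.027,0.001,0.12],[0.027,0,0.12],[0,0,0.12],[0,0,0.074],[0,0,0],[0,0,0],[0,0,0]],"turn":[[0,0.0004,0.0023],[0,0,0],[0,0,0],[0,0,0],[0,0,0],[0,0,0],[0,0,0],[0,0,0],[0,0,0]]}'
python3 - <<'E'
from h import *
plan(477.5,370.3,27,-0.205)
E
```

```text
t: 4.65
ee_pos: [480.7, 368.1, 131.9]
ee_rot: [-3.14, -0.003, -0.211]
force: [-0.5, -0.3, -0.6]
gripper_width: 51.4
grasp_force: 0.0
turn [-0.0006 -0.001  -0.0018] rows 1 | lin [-0.0121 -0.0051  0.3496] rows 3
```

```bash
python3 -m pendant '{"linear":[[-0.005,-0.002,0.08],[0,0,0.08],[0,0,0.06],[0,0,0.05],[0,0,0.04],[0,0,0.03],[0,0,0.01],[0,0,0],[0,0,0]],"turn":[[0,0,0],[0,0,0],[0,0,0],[0,0,0],[0,0,0],[0,0,0],[0,0,0],[0,0,0],[0,0,0]]}'
```

```text
t: 5.55
ee_pos: [478.5, 369.6, 25.8]
ee_rot: [-3.141, -0.002, -0.209]
force: [0.5, -0.1, -0.4]
gripper_width: 51.4
grasp_force: 0.0
```

```bash
python3 -m pendant '{"linear":[[0,0,0],[0,0,0],[0,0,0],[0,0,0],[0,0,0],[0,0,0]],"turn":[[0,0,0],[0,0,0],[0,0,0],[0,0,0],[0,0,0],[0,0,0]]}' 1 50
```

```text
t: 6.15
ee_pos: [478.6, 369.6, 26.0]
ee_rot: [-3.14, -0.002, -0.209]
force: [-0.2, -0.1, 4.4]
gripper_width: 32.3
grasp_force: 49.5
```

```bash
python3 -m pendant '{"linear":[[0,0,-0.02],[0,0,-0.04],[0,0,-0.06],[0,0,-0.08],[0,0,-0.1],[0,0,-0.1],[0,0,-0.1],[0,0,-0.08],[0,0,-0.04],[0,0,0],[0,0,0]],"turn":[[0,0,0],[0,0,0],[0,0,0],[0,0,0],[0,0,0],[0,0,0],[0,0,0],[0,0,0],[0,0,0],[0,0,0],[0,0,0]]}'
python3 - <<'E'
from h import *
plan(560,60,215,0.0)
plan(489.5,-304,215,0.207,(560,60,215,0))
E
```

```text
t: 7.25
ee_pos: [477.6, 368.8, 210.4]
ee_rot: [3.141, -0.001, -0.209]
force: [-0.3, 0.8, -1.1]
gripper_width: 32.7
grasp_force: 49.7
turn [ 0.0003 -0.0002 -0.0666] rows 2 | lin [ 0.2745  1.0294 -0.0153] rows 7
turn [ 0.      0.     -0.0659] rows 2 | lin [-0.4794  1.1391  0.    ] rows 8
```

```bash
python3 -m pendant '{"linear":[[0,0,0],[0,0,0],[0.015,0.05,0],[0.034,0.12,0],[0.034,0.13,0],[0.034,0.13,0],[0.034,0.13,0],[0.034,0.13,0],[0.034,0.13,0],[0.034,0.13,0],[0.022,0.08,0],[0,0,0]],"turn":[[0,0,-0.0335],[0,0,-0.0335],[0,0,0],[0,0,0],[0,0,0],[0,0,0],[0,0,0],[0,0,0],[0,0,0],[0,0,0],[0,0,0],[0,0,0]]}'
python3 - <<'E'
from h import *
plan(489.5,-304,170,0.207)
E
```

```text
t: 8.45
ee_pos: [561.1, 53.4, 209.8]
ee_rot: [3.138, 0.001, -0.01]
force: [-0.1, 0.9, -1.2]
gripper_width: 32.9
grasp_force: 49.8
turn [ 0.0011  0.0004 -0.0691] rows 2 | lin [-0.4785  1.117   0.1327] rows 8
```

```bash
python3 -m pendant '{"linear":[[0,0,0],[0,0,0],[-0.03,0.07,0],[-0.056,0.13,0.01],[-0.056,0.13,0.02],[-0.056,0.13,0.02],[-0.056,0.13,0.02],[-0.056,0.13,0.02],[-0.056,0.13,0.02],[-0.056,0.13,0.02],[-0.03,0.08,0],[-0.026,0.057,0]],"turn":[[0,0,-0.0345],[0,0,-0.0345],[0,0,0],[0,0,0],[0,0,0],[0,0,0],[0,0,0],[0,0,0],[0,0,0],[0,0,0],[0,0,0],[0,0,0]]}'
python3 -m pendant '{"linear":[[0,0,0],[0,0,0]],"turn":[[0,0,0],[0,0,0]]}'
python3 - <<'E'
from h import *
from station import r
np.set_printoptions(precision=1,suppress=True)
f=r.grab_frame('wrist'); cv2.imwrite('pics/w4.png',f['frame'][:,:,::-1])
for c,A,rc in blobs(f,(0,0,640,400),105,130,amin=100): print('blue',c,A)
np.set_printoptions(precision=4)
plan(489.5,-304,90,0.207)
E
```

```text
t: 9.65
ee_pos: [491.5, -300.4, 171.0]
ee_rot: [-3.141, 0.001, 0.212]
force: [-0.2, 1.2, -0.1]
gripper_width: 32.9
grasp_force: 49.8
t: 9.85
ee_pos: [492.9, -297.2, 171.6]
ee_rot: [-3.141, -0.0, 0.216]
force: [-0.1, 1.5, -0.9]
gripper_width: 32.5
grasp_force: 49.8
blue [316.5 262.6] 694
blue [315.7 366.4] 493
turn [-0.0003 -0.0003  0.0035] rows 1 | lin [-0.0179  0.0221  0.273 ] rows 2
```

View pics/w4.png

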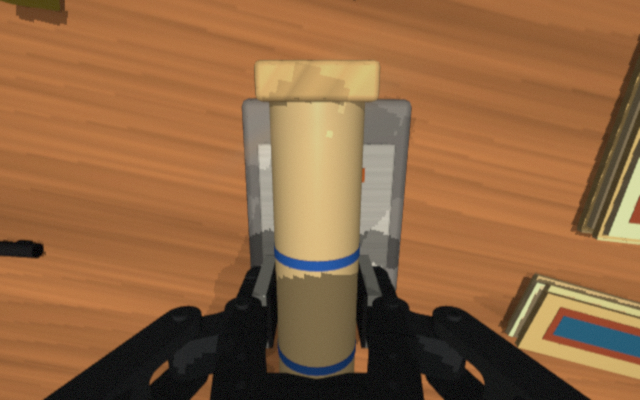

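The tube is held level and centred over the scale. The saddle tip is just visible at (362,175), slightly to the right, which agrees with the planned shift in y. I lower it.

```bash
python3 -m pendant '{"linear":[[-0.01,0.01,0.04],[-0.008,0.012,0.06],[0,0,0.06],[0,0,0.06],[0,0,0.03],[0,0,0.01],[0,0,0],[0,0,0]],"turn":[[0,0,0.0035],[0,0,0],[0,0,0],[0,0,0],[0,0,0],[0,0,0],[0,0,0],[0,0,0]]}'
python3 - <<'E'
from h import *
plan(489.5,-304,73,0.207)
E
```

```text
t: 10.7
ee_pos: [490.2, -305.4, 94.9]
ee_rot: [3.14, -0.002, 0.207]
force: [0.3, -0.9, -0.8]
gripper_width: 32.5
grasp_force: 49.8
turn [ 0.0004 -0.0006  0.0001] rows 1 | lin [-0.0013 -0.005   0.0731] rows 1
```

```bash
python3 -m pendant '{"linear":[[0,0,0.02],[0,0,0.02],[0,0,0.015],[0,0,0.008],[0,0,0.005],[0,0,0],[0,0,0],[0,0,0]],"turn":[[0,0,0],[0,0,0],[0,0,0],[0,0,0],[0,0,0],[0,0,0],[0,0,0],[0,0,0]]}'
```

```text
t: 11.5
ee_pos: [489.8, -305.5, 74.1]
ee_rot: [3.141, -0.001, 0.207]
force: [0.3, 0.4, -1.0]
gripper_width: 32.1
grasp_force: 49.8
```

```bash
python3 -m pendant '{"linear":[[0,0,0.003],[0,0,0.003],[0,0,0],[0,0,0]],"turn":[[0,0,0],[0,0,0],[0,0,0],[0,0,0]]}'
```

```text
t: 11.9
ee_pos: [489.7, -305.4, 72.1]
ee_rot: [3.141, -0.001, 0.207]
force: [-1.1, -0.3, -0.7]
gripper_width: 32.5
grasp_force: 49.8
```

```bash
python3 -m pendant '{"linear":[[0,0,0.003],[0,0,0],[0,0,0]],"turn":[[0,0,0],[0,0,0],[0,0,0]]}'
```

```text
t: 12.2
ee_pos: [489.8, -305.3, 71.4]
ee_rot: [3.141, -0.001, 0.207]
force: [0.0, 1.0, 2.6]
gripper_width: 32.6
grasp_force: 50.1
```

```bash
python3 -m pendant '{"linear":[[0,0,0.003],[0,0,0],[0,0,0]],"turn":[[0,0,0],[0,0,0],[0,0,0]]}'
```

```text
t: 12.5
ee_pos: [489.8, -305.1, 71.1]
ee_rot: [3.141, -0.001, 0.208]
force: [-2.8, 2.3, 8.9]
gripper_width: 32.1
grasp_force: 50.8
```

In contact at 9 N. I let go and wait.

```bash
python3 -m pendant '{"linear":[[0,0,0],[0,0,0],[0,0,0],[0,0,0],[0,0,0],[0,0,0],[0,0,0],[0,0,0],[0,0,0],[0,0,0],[0,0,0],[0,0,0]],"turn":[[0,0,0],[0,0,0],[0,0,0],[0,0,0],[0,0,0],[0,0,0],[0,0,0],[0,0,0],[0,0,0],[0,0,0],[0,0,0],[0,0,0]]}' 0.4
python3 -m pendant '{"linear":[[0,0,-0.05],[0,0,-0.12],[0,0,-0.14],[0,0,-0.14],[-0.05,0,-0.05],[-0.1,0,0],[-0.1,0,0],[0,0,0],[0,0,0]],"turn":[[0,0,0],[0,0,0],[0,0,0],[0,0,0],[0,0,0],[0,0,0],[0,0,0],[0,0,0],[0,0,0]]}'
python3 - <<'E'
from h import *
from station import r
np.set_printoptions(precision=1,suppress=True)
f=r.grab_frame('wrist'); cv2.imwrite('pics/w5.png',f['frame'][:,:,::-1]); pickle.dump(f,open('w5.pkl','wb'))
t=r.grab_frame('top'); pickle.dump(t,open('t5.pkl','wb'))
for n,g,b in(('w',f,(200,0,440,400)),('t',t,(400,140,500,240))):
    for c,A,rc in blobs(g,b,105,130,amin=20): print(n,'blue',c,A,ray(g,*c,89),np.array(rc[1]),rc[2])
E
```

```text
t: 13.7
ee_pos: [489.7, -305.4, 70.3]
ee_rot: [3.141, -0.001, 0.207]
force: [0.8, -0.6, 0.1]
gripper_width: 51.0
grasp_force: 0.0
t: 14.6
ee_pos: [415.8, -321.2, 220.5]
ee_rot: [3.141, -0.001, 0.206]
force: [-0.1, 0.8, -0.2]
gripper_width: 51.3
grasp_force: 0.0
w blue [309.3  74.1] 47 [ 507.3 -296.6   89. ] [ 2. 18.] 90.0
w blue [316.2 139.3] 135 [ 463.8 -310.7   89. ] [ 3.8 40. ] 88.49256896972656
w blue [315.2 197.7] 2318 [ 419.5 -319.2   89. ] [49. 51.] -0.0
t blue [468.  206.6] 196 [ 421.9 -316.8   89. ] [14.1 14.3] 75.96376037597656
```

View pics/w5.png

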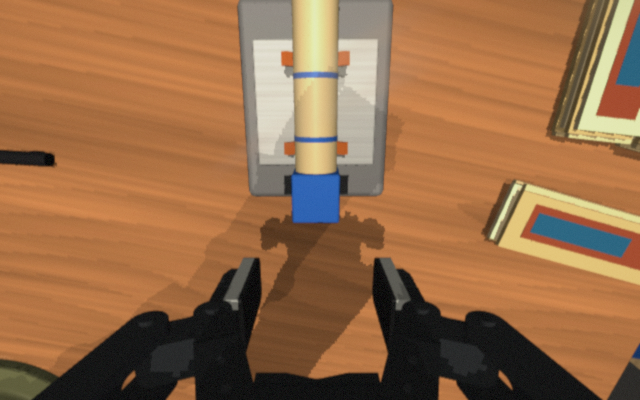

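The tube rests in both saddles, with the cap at (315,198) → (420,-318) mm, which matches its expected position. Next I regrip at the cap.

```bash
python3 - <<'E'
from h import *
plan(416.6,-319.3,73,0.207)
E
```

```text
turn [ 0.0002 -0.0007  0.0003] rows 1 | lin [-0.0007 -0.0043  0.4911] rows 3
```

```bash
python3 -m pendant '{"linear":[[-0.001,-0.004,0.08],[0,0,0.1],[0,0,0.1],[0,0,0.08],[0,0,0.06],[0,0,0.04],[0,0,0.02],[0,0,0.01],[0,0,0],[0,0,0]],"turn":[[0,0,0],[0,0,0],[0,0,0],[0,0,0],[0,0,0],[0,0,0],[0,0,0],[0,0,0],[0,0,0],[0,0,0]]}'
```

```text
t: 15.7
ee_pos: [416.3, -320.0, 73.9]
ee_rot: [3.14, -0.002, 0.207]
force: [0.5, -0.5, -0.6]
gripper_width: 51.6
grasp_force: 0.0
```

```bash
python3 -m pendant '{"linear":[[0,0,0],[0,0,0],[0,0,0],[0,0,0],[0,0,0],[0,0,0]],"turn":[[0,0,0],[0,0,0],[0,0,0],[0,0,0],[0,0,0],[0,0,0]]}' 1 60
```

```text
t: 16.3
ee_pos: [416.2, -320.2, 73.8]
ee_rot: [3.14, -0.002, 0.207]
force: [-1.2, -1.5, 5.8]
gripper_width: 37.1
grasp_force: 61.1
```

```bash
python3 -m pendant '{"linear":[[0,0,-0.02],[0,0,-0.04],[0,0,-0.06],[0,0,-0.08],[0,0,-0.08],[0,0,-0.04],[0,0,0],[0,0,0]],"turn":[[0,0,0],[0,0,0],[0,0,0],[0,0,0],[0,0,0],[0,0,0],[0,0,0],[0,0,0]]}'
python3 - <<'E'
from h import *
plan(446,2,170,0.092)
E
```

```text
t: 17.1
ee_pos: [415.2, -319.6, 168.8]
ee_rot: [3.141, -0.001, 0.207]
force: [0.3, 0.2, -1.4]
gripper_width: 36.7
grasp_force: 60.4
turn [ 0.     -0.0002  0.0366] rows 1 | lin [ 0.2006 -1.0581 -0.004 ] rows 7
```

```bash
python3 -m pendant '{"linear":[[0,0,0],[0.008,-0.04,0],[0.02,-0.1,0],[0.023,-0.12,0],[0.023,-0.12,0],[0.023,-0.12,0],[0.023,-0.12,0],[0.023,-0.12,0],[0.023,-0.12,0],[0.02,-0.11,0],[0.014,-0.088,0],[0,0,0]],"turn":[[0,0,0.0366],[0,0,0],[0,0,0],[0,0,0],[0,0,0],[0,0,0],[0,0,0],[0,0,0],[0,0,0],[0,0,0],[0,0,0],[0,0,0]]}'
python3 -m pendant '{"linear":[[0,0,0],[0,0,0],[0,0,0]],"turn":[[0,0,0],[0,0,0],[0,0,0]]}'
python3 - <<'E'
from h import *
from station import r
np.set_printoptions(precision=1,suppress=True)
f=r.grab_frame('wrist'); cv2.imwrite('pics/w6.png',f['frame'][:,:,::-1]); pickle.dump(f,open('w6.pkl','wb'))
t=r.grab_frame('top'); pickle.dump(t,open('t6.pkl','wb'))
for c,A,rc in blobs(f,(0,0,640,250),105,130,amin=40): print('w blue',c,A,ray(f,*c,73),np.array(rc[1]),rc[2])
np.set_printoptions(precision=4)
plan(446,2,90,0.092)
E
```

```text
t: 18.3
ee_pos: [445.5, 6.8, 168.7]
ee_rot: [-3.14, -0.001, 0.102]
force: [0.1, -0.0, -1.1]
gripper_width: 37.0
grasp_force: 60.5
t: 18.6
ee_pos: [445.8, 0.8, 168.9]
ee_rot: [3.141, -0.0, 0.091]
force: [0.2, -1.1, -0.4]
gripper_width: 37.4
grasp_force: 60.4
w blue [311.4  34.9] 1087 [558.2  14.3  73. ] [16.3 89.6] 86.42366790771484
w blue [316.9 181.9] 835 [470.2   3.   73. ] [15. 87.] 90.0
w blue [274.6 245.1] 90 [422.1  28.6  73. ] [17.2 12.2] 54.462318420410156
w blue [359.  245.1] 88 [427.5 -30.9  73. ] [14. 14.] 90.0
turn [ 0.0002 -0.0002 -0.0004] rows 1 | lin [ 0.0003 -0.0035  0.2634] rows 2
```

View pics/w6.png

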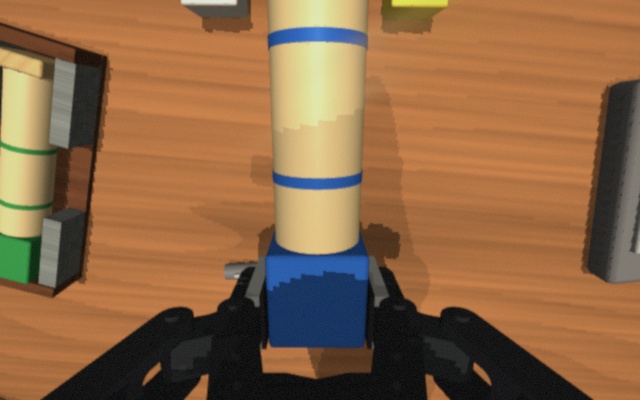

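The tube is straight in the grip, with rings at (317,36) and (317,182), in line with the gap between the white and yellow caps. I lower it to insertion height and check its pitch from the scene camera.

```bash
python3 -m pendant '{"linear":[[0,0,0.04],[0,-0.003,0.08],[0,0,0.1],[0,0,0.1],[0,0,0.07],[0,0,0.04],[0,0,0.015],[0,0,0],[0,0,0],[0,0,0]],"turn":[[0,0,0],[0,0,0],[0,0,0],[0,0,0],[0,0,0],[0,0,0],[0,0,0],[0,0,0],[0,0,0],[0,0,0]]}'
python3 - <<'E'
from h import *
from station import r
f=r.grab_frame('scene'); t=r.grab_frame('top')
p=r.sense()['ee_pos']; d=np.array([.996,.092,0]); m=p+d*75+[0,0,-3.8]
for z in(0,10,-10):
  a=(m+d*90+[0,0,z+19]); print('scene end top centre',proj(f,a).round(1),'top',proj(t,a).round(1))
a=cv2.resize(f['frame'][180:300,230:350,::-1],(400,400),interpolation=cv2.INTER_CUBIC);b=cv2.resize(t['frame'][80:240,280:440,::-1],(400,400),interpolation=cv2.INTER_CUBIC)
cv2.imwrite('pics/c7.png',np.hstack([a,b])); print(p)
plan(446,2,32,.092)
E
```

```text
t: 19.7
ee_pos: [446.8, 2.6, 36.4]
ee_rot: [3.141, -0.003, 0.092]
force: [0.7, 0.4, -0.7]
gripper_width: 37.2
grasp_force: 60.5
scene end top centre [283.2 262.9] top [343.1 139.7]
scene end top centre [282.9 261.2] top [343.4 138.9]
scene end top centre [283.4 264.5] top [342.8 140.5]
[446.67626001   2.60737117  36.31471756]
turn [ 0.0002 -0.0008 -0.    ] rows 1 | lin [-0.0024  0.0018  0.0144] rows 1
```

View pics/c7.png

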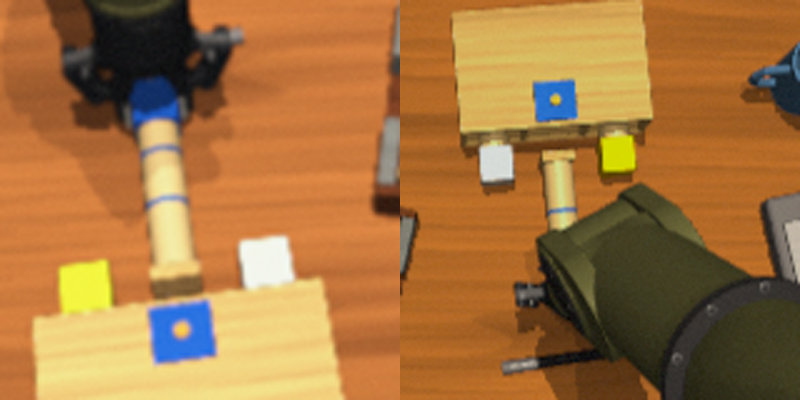

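Both views agree: the tube is level and centred between the white and yellow caps, with its end just in front of the bay. I insert it.

```bash
python3 -m pendant '{"linear":[[0,0,0.011],[0.02,0,0],[0.03,0,0],[0.04,0,0],[0.04,0,0],[0.04,0,0],[0.04,0,0],[0.04,0,0],[0.04,0,0],[0.02,0,0],[0,0,0],[0,0,0]],"turn":[[0,0,0],[0,0,0],[0,0,0],[0,0,0],[0,0,0],[0,0,0],[0,0,0],[0,0,0],[0,0,0],[0,0,0],[0,0,0],[0,0,0]]}'
python3 - <<'E'
from h import *
plan(600.8,16.1,30,.092)
E
```

```text
t: 21.0
ee_pos: [538.4, 11.2, 32.3]
ee_rot: [3.141, -0.0, 0.092]
force: [-0.9, -0.3, -1.5]
gripper_width: 37.2
grasp_force: 60.5
turn [ 0.0001 -0.0001  0.0001] rows 1 | lin [0.2085 0.0029 0.0077] rows 2
```

```bash
python3 -m pendant '{"linear":[[0.02,0,0.002],[0.03,0.001,0],[0.03,0.001,0],[0.03,0,0],[0.03,0,0],[0.02,0,0],[0.01,0,0],[0,0,0],[0,0,0]],"turn":[[0,0,0],[0,0,0],[0,0,0],[0,0,0],[0,0,0],[0,0,0],[0,0,0],[0,0,0],[0,0,0]]}'
```

```text
t: 21.9
ee_pos: [589.3, 15.3, 31.8]
ee_rot: [3.141, -0.001, 0.092]
force: [-0.1, -0.4, -0.8]
gripper_width: 37.1
grasp_force: 60.5
```

```bash
python3 -m pendant '{"linear":[[0,0,0.004],[0,0,0.003],[0.007,0,0],[0.007,0,0],[0.005,0,0],[0,0,0],[0,0,0]],"turn":[[0,0,0],[0,0,0],[0,0,0],[0,0,0],[0,0,0],[0,0,0],[0,0,0]]}'
```

```text
t: 22.6
ee_pos: [595.4, 15.9, 29.9]
ee_rot: [3.141, -0.001, 0.092]
force: [0.2, 0.4, -1.2]
gripper_width: 37.1
grasp_force: 60.5
```

```bash
python3 -m pendant '{"linear":[[0.004,0,0],[0.004,0,0],[0,0,0],[0,0,0]],"turn":[[0,0,0],[0,0,0],[0,0,0],[0,0,0]]}'
```

```text
t: 23.0
ee_pos: [597.8, 16.1, 29.8]
ee_rot: [3.141, -0.001, 0.092]
force: [0.4, -0.2, -0.8]
gripper_width: 37.3
grasp_force: 60.5
```

```bash
python3 -m pendant '{"linear":[[0.004,0,0],[0.003,0,0],[0,0,0],[0,0,0]],"turn":[[0,0,0],[0,0,0],[0,0,0],[0,0,0]]}'
```

```text
t: 23.4
ee_pos: [599.9, 16.3, 29.8]
ee_rot: [3.141, -0.001, 0.092]
force: [0.4, 0.6, -0.2]
gripper_width: 37.1
grasp_force: 60.5
```

```bash
python3 -m pendant '{"linear":[[0.003,0,0],[0,0,0],[0,0,0]],"turn":[[0,0,0],[0,0,0],[0,0,0]]}'
```

```text
t: 23.7
ee_pos: [600.5, 16.4, 29.7]
ee_rot: [3.141, -0.001, 0.092]
force: [-0.9, -0.4, -0.7]
gripper_width: 37.1
grasp_force: 60.5
```

```bash
python3 -m pendant '{"linear":[[0.003,0,0],[0,0,0],[0,0,0]],"turn":[[0,0,0],[0,0,0],[0,0,0]]}'
```

```text
t: 24.0
ee_pos: [600.5, 16.4, 29.6]
ee_rot: [3.141, 0.001, 0.092]
force: [-6.2, -0.3, 0.9]
gripper_width: 37.1
grasp_force: 60.6
```

Back-board contact at 6 N, within 1 mm of the predicted position. I release and rise.

```bash
python3 -m pendant '{"linear":[[0,0,0],[0,0,0],[0,0,0],[0,0,0],[0,0,0],[0,0,0]],"turn":[[0,0,0],[0,0,0],[0,0,0],[0,0,0],[0,0,0],[0,0,0]]}' 0.4
python3 -m pendant '{"linear":[[0,0,-0.03],[0,0,-0.06],[0,0,-0.1],[0,0,-0.12],[0,0,-0.14],[-0.05,0,-0.14],[-0.1,0,-0.1],[-0.1,0,-0.1],[-0.1,0,0],[-0.05,0,0],[0,0,0],[0,0,0]],"turn":[[0,0,0],[0,0,0],[0,0,0],[0,0,0],[0,0,0],[0,0,0],[0,0,0],[0,0,0],[0,0,0],[0,0,0],[0,0,0],[0,0,0]]}'
python3 - <<'E'
from h import *
from station import r
np.set_printoptions(precision=1,suppress=True)
f=r.grab_frame('wrist'); cv2.imwrite('pics/w8.png',f['frame'][:,:,::-1])
hs=dict(blue=(105,130),yellow=(25,33))
for n,(a,b) in hs.items():
    for c,A,rc in blobs(f,(150,0,500,250),a,b,amin=200): print(n,c,A,ray(f,*c,44),ray(f,*c,73),np.array(rc[1]),rc[2])
E
```

```text
t: 24.6
ee_pos: [601.8, 16.5, 29.9]
ee_rot: [3.141, -0.002, 0.092]
force: [0.7, -0.1, 0.3]
gripper_width: 50.7
grasp_force: 0.0
t: 25.8
ee_pos: [482.3, 5.5, 267.5]
ee_rot: [3.141, -0.003, 0.092]
force: [1.0, 0.3, -0.5]
gripper_width: 51.0
grasp_force: 0.0
blue [315.8  53.9] 1661 [601.8  17.3  44. ] [598.   16.9  73. ] [44. 38.] 90.0
yellow [389.1  54.8] 1758 [607.5 -51.9  44. ] [603.2 -46.6  73. ] [40.4 45.1] 1.6846843957901
```

View pics/w8.png

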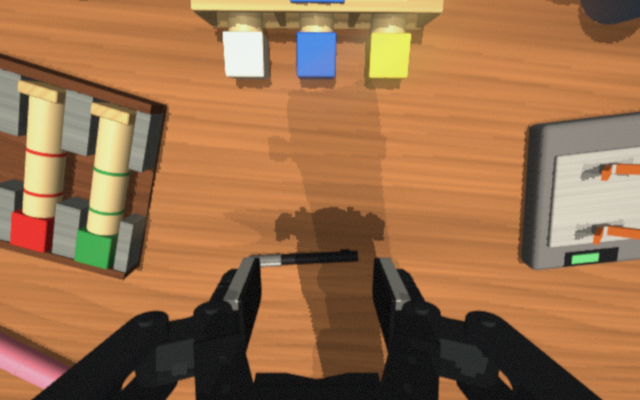

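The blue cap (316,54) is level with the white (246,54) and yellow (389,55) caps, and it is straight and centred. Nothing else has moved, so I hand in.

```bash
python3 -c "
from station import r
print(r.job_done())"
```

```text
the job is handed in; nothing more can be done
None
```

The blue-capped tube was weighed in the scale's saddles, then slid home in the blue-tagged bay with its cap outward, and the job is handed in; no verdict came back.

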